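Close and lock the control-box cover

TASK

The stainless control box on the bench has been left with its hinged cover ajar. With your fingertips push the cover down fully shut, then set the fingertips in the slot of its quarter-turn latch and turn it clockwise (seen from above) to its stop so that the cover is locked. Only push and turn: do not raise the cover any further, pinch or lift anything, and leave the bottle, beaker and screwdriver where they are.

Things in the scene. Friction and masses are not known exactly. Their poses are not given: they have to be found in the camera images.
- enclosure: Stainless-steel control box, fixed on the bench, about 258 mm deep (its x), 308 mm wide (its y) and 124 mm high with the cover shut. Origin on the bench under the middle of the box; x runs from the front (the cover's free edge, nearer the robot) to the hinge side, y to the left seen from the front, z up.
- cover_hinge (a point): Middle of the cover's hinge axis, 130 mm behind the box's origin along its x and 121 mm above the bench. Axes are those of the box; the hinge axis is its y.
- cover (a joint): Opening angle of the cover in rad: 0 is fully shut (a hard stop), larger is further open (free edge up); it starts ajar between 0.22 and 0.48. The hinge is stiff: the cover stays at any angle it is left at and needs 2 to 3 N downward near the free edge to close.
- cover_edge (a point): Middle of the cover's free (front) edge, on its top face: flat steel sheet with a folded rim, 308 mm wide along the edge. It lies 259 mm from the hinge axis; the top face is 3 mm off the plane through that axis, 124 mm above the bench when shut. Axes of the cover: x from the edge towards the hinge, y along the edge, z out of the top face.
- latch_slot (a point): Centre of the latch's face: round grey dial, 70 mm across, in a fixed flush steel ring 96 mm across. Face 6 mm above the cover (130 mm above the bench when shut); axis on the cover's middle line, 195 mm from the hinge, 64 mm from the free edge. A straight slot with a black floor crosses it through its centre: 26 mm wide, 64 mm long, 14 mm deep. Axes turn with the dial: y along the slot, z out of the face.
- latch (a joint): Latch angle in rad, growing clockwise seen from above: 0 unlocked (slot parallel to the free edge), 1.571 locked, a hard stop (slot square to the edge). Starts between 0 and 0.35; takes 0.12 N m; stays as left. The tongue below passes under the box's rim from 0.85 rad on, if the cover is shut to about 5 mm at the edge; if turned while the cover is open it keeps the cover from shutting.
- reagent_bottle: Amber glass jar with a white cap, 64 mm across, 130 mm high, standing left of the box; origin under its centre. To be left alone.
- beaker: Glass beaker, 70 mm across, 95 mm high, standing left of the box; origin under its centre. To be left alone.
- screwdriver: Screwdriver lying on the bench right of the box; origin on the bench under its middle. To be left alone.

How it is judged:
By the outcome, as a careful person would: the job done as asked, in the order asked, and still so for the second after the job is handed in, with the robot touching nothing.
It also fails if it takes over 51 s, if anything falls off the work surface, if the arm or the gripper's body presses on something with over 40 N, if the wrist force passes 120 N, or if a joint passes its speed limit or range.

ROBOT

A 7-joint arm with a two-finger parallel gripper is mounted at the origin on the work surface. World frame = base frame: x ahead of the robot, y to its left, z up, the work surface at z = 0. Lengths are in mm, angles in rad, forces in N, time in s.
With the tool pointing down it reaches from about 400 to 850 mm from the base axis. Payload 4.5 kg.
Tool frame: the origin (TCP) lies at the very end of the fingers, on their centre line; the grasp point (between the pads) lies 19 mm behind it; z points along the fingers, y is the line along which they close (so a half turn about z gives the same grasp; the last joint's range is limited). The gripper opens to 88 mm and grips with 3 to 60 N. Pads are 18 mm wide; open, the fingers measure 123 mm over their backs; the gripper's body (75 mm by 187 mm) begins 45 mm behind the grasp point.
Start: joints at [0.034, 0.689, -0.195, 1.565, 0.157, 0.902, -0.215], TCP at [625.023, 0.026, 238.743] pointing down, gripper open.
Joint ranges: [-3.01, 3.01], [-0.46, 2.08], [-1.47, 1.51], [0.13, 2.56], [-1, 4.14], [0.04, 2.09], [-2.66, 2.66]. Speed limits (rad/s): [2.57, 2.57, 3.14, 3.14, 3.14, 3.14, 3.14].

INTERFACE

Orientations are given as a 3x3 rotation matrix whose columns are the frame's x, y, z axes.
In Python, from plant import * gives the robot as it stands.
- The arm moves only by the shell command python3 -m crank 'ROWS'. ROWS is a JSON object of lists of equal length, an entry for each row: "linear": the shift along the tool's x, y, z in m, a list of three; "rotation": the turn, a rotation vector about the tool's x, y, z in degrees, a list of three; "hand": the closure in counts, from 0 (fully open) to 255 (shut). A call has 1 to 5 rows; each row shifts and turns the commanded pose from where the row before left it, along the tool's axes as they then stand; what a row does not reach is not made up. A row lasts 1/12 s, in which the tool goes at most 41.7 mm and 7.16 degrees, less where a joint would pass 70% of its speed; a pose out of reach is approached as far as the arm can. A call is refused whole if a number of a shift passes 0.0417 or a number of a turn 7.16, either way. A call with a gripper value outside its range is refused whole. The fingers move at their own pace and stop on an object; the grip force is fixed at half the most. Time passes only in rows, so rows that do not move let the fingers close. It gives the time, the measured TCP pose, the force, the opening and the grip force at its end, in the units of the state.
- state(): the state, without advancing time (a new reading comes with each control period).
- grab_frame(name): name is "scene" or "side" or "wrist"; returns a dict with "color" (420x560x3 uint8, red, green, blue), "camera_matrix" (3x3 intrinsics, pixels), "R" (3x3) and "t" (3): a world point X has camera coordinates R X + t. Camera axes: x right, y down, z forward; pixel columns grow to the right and rows downward; lengths in mm; the calibration is good to about 2 mm. A picture is of the moment at which its call begins. There is no depth.
- finish_job(): hands the job in; it is judged then, once.
The state is a dict: "clock": time; "joints": joint angles; "joint_vel": joint speeds; "joint_torque": joint torques, N m; "eef_pos": TCP position; "ee_rot": TCP orientation; "ft_force": force on the tool from outside, world axes, zero at the start; "wrist_torque": the same for the moment, N m; "width": finger opening in mm; "grasp_force": force on a finger pad.
Only numpy, scipy, OpenCV 4.12 (cv2) and the standard library are available. Lean on these libraries where they do the work, as an engineer would, in place of code of your own. Each camera call takes 0.05 s, during which the arm holds its last target. There are 200 camera calls.

## Working session

There is one attempt and no reset: what is moved stays moved. The work goes in short steps, Python scripts to look and compute and a shell command to move; the robot and the scene stay as the last step left them, time stands still between calls to the robot, and variables do not carry over. Pictures are saved under pics/ and viewed, at most 10 in all, crops included, and the job is handed in when it is done.

```bash
mkdir -p pics; python3 - <<'E'
from plant import *
import cv2, numpy as np
ims=[]
for n in ["scene","side","wrist"]:
    f=grab_frame(n); cv2.imwrite(f"pics/{n}0.png",f["color"][:,:,::-1]); np.savez(f"pics/{n}0.npz",**f)
s=state(); print(s["eef_pos"],s["ee_rot"],s["width"],s["clock"])
E
```

```text
[ 6.24555409e+02 -1.92558114e-02  2.38128628e+02] [[-8.84177528e-05  9.99999139e-01 -1.30956572e-03]
 [ 9.99999993e-01  8.83140110e-05 -7.92761631e-05]
 [-7.91604418e-05 -1.30957272e-03 -9.99999139e-01]] 88.26424934593896 0.15
```

View pics/scene0.png

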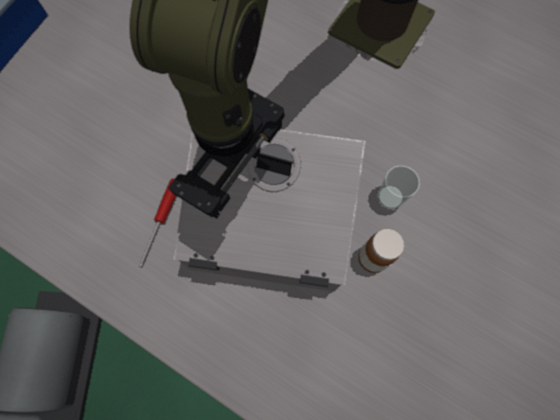

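View pics/side0.png

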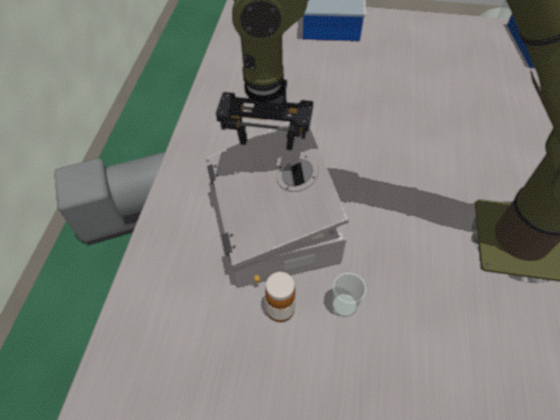

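View pics/wrist0.png

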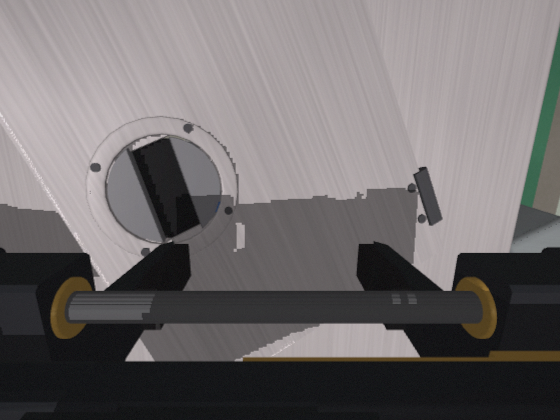

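The scene view shows the cover corners at front-left (365,141), rear-left (346,284) and rear-right (175,262), with the latch at (274,165). In the side view the latch is at (297,174), front-left corner (345,213), rear-left (232,258). The wrist view has the dial at (164,188), with the slot running from (152,143) to (183,232).

```bash
cat > fit.py <<'E'
import numpy as np
from scipy.optimize import least_squares
def proj(f,X):
    c=f["R"]@X+np.ravel(f["t"]); p=f["camera_matrix"]@c; return p[:2]/p[2]
def pt(p,r,y,h):  # r from hinge toward edge, y, h over hinge plane
    x0,y0,yaw,th=p[:4]
    bx=130-r*np.cos(th)+h*np.sin(th); bz=121+r*np.sin(th)+h*np.cos(th)
    c,s=np.cos(yaw),np.sin(yaw)
    return np.array([x0+c*bx-s*y,y0+s*bx+c*y,bz])
def slot(p,a,s): # latch angle a clockwise; slot dir: y -> front? cw from above: +y turns toward +x(box) 
    # box x away from front; in (r,y): x=-r
    return pt(p,195-s*np.sin(a),s*np.cos(a),9)
E
python3 - <<'E'
from fit import *
F={n:dict(np.load(f"pics/{n}0.npz")) for n in["scene","side","wrist"]}
obs=[("scene",259,154,3,365,141),("scene",0,154,3,346,284),("scene",0,-154,3,175,262),("scene",195,0,9,274,165),
("side",195,0,9,297,174),("side",259,154,3,345,213),("side",0,154,3,232,258),("wrist",195,0,9,164,188)]
def res(p): return np.concatenate([(proj(F[n],pt(p,r,y,h))-[u,v]) for n,r,y,h,u,v in obs])
s=least_squares(res,[650,0,0,.35],loss="soft_l1",x_scale=[50,50,.2,.2]); p=s.x
print(p,np.round(res(p).reshape(-1,2),1)); print("latch",pt(p,195,0,9),"edge",pt(p,259,0,3))
f=F["wrist"]
d=np.array([183-152,232-143])
for a in np.arange(-.6,.8,.1):
    e=proj(f,slot(p,a,30))-proj(f,slot(p,a,-30)); print(round(a,2),round(np.degrees(np.arctan2(np.cross(d,e),d@e)),1))
print(proj(f,slot(p,.1,32)),proj(f,slot(p,.1,-32)))
E
```

```text
[6.00389242e+02 5.11594782e+01 4.26304262e-01 3.17000920e-01] [[ 0.3 -2. ]
 [ 0.2  0.9]
 [-0.8 -0.6]
 [-0.3 -1.4]
 [-0.4 -1.3]
 [ 3.6  6.3]
 [-0.1  9.3]
 [ 0.7 -0.1]]
latch [552.60749053  29.4591332  190.33664284] edge [495.53599      3.53979746 204.58556778]
-0.6 136.6
-0.5 142.1
-0.4 147.5
-0.3 153.1
-0.2 158.7
-0.1 164.4
-0.0 170.1
0.1 175.9
0.2 -178.2
0.3 -172.2
0.4 -166.2
0.5 -160.1
0.6 -154.0
0.7 -147.9
[144.31285743 140.60155334] [183.64642468 232.04641068]<stdin>:11: DeprecationWarning: Arrays of 2-dimensional vectors are deprecated. Use arrays of 3-dimensional vectors instead. (deprecated in NumPy 2.0)
```

The fit gives the box at about (600, 51) with yaw 0.43, cover angle about 0.32 and latch angle about 0.17. I'll set the fingers part closed, move over the cover beside the latch, and align with the slot.

```bash
python3 -m crank '{"linear":[[-0.037,-0.041,0],[-0.037,-0.041,0],[0,0,0],[0,0,0],[0,0,0]],"rotation":[[0,0,0],[0,0,0],[0,0,-7],[0,0,-7],[0,0,-7]],"hand":[197,197,197,197,197]}' >/dev/null
python3 -m crank '{"linear":[[0,0,0],[0,0,0],[0,0,0],[0,0,0],[0,0,0]],"rotation":[[0,0,-7],[0,0,-7],[0,0,-7],[0,0,-7],[0,0,-7]],"hand":[197,197,197,197,197]}' >/dev/null
python3 -m crank '{"linear":[[0,0,0],[0,0,0],[0,0,0],[0,0,0],[0,0,0]],"rotation":[[0,0,-7],[0,0,-7],[0,0,-7],[0,0,-7],[0,0,-7]],"hand":[197,197,197,197,197]}' >/dev/null
python3 -m crank '{"linear":[[0,0,0],[0,0,0],[0,0,0]],"rotation":[[0,0,-7],[0,0,-7],[0,0,0]],"hand":[197,197,197]}'
python3 -c "from plant import *;print(state()['joints'],state()['ee_rot'])"
```

```text
clock: 1.65
eef_pos: [562.9, -56.1, 238.3]
ee_rot: [[-0.965, -0.261, -0.001], [-0.261, 0.965, 0.0], [0.001, 0.001, -1.0]]
ft_force: [-0.2, -0.8, 0.6]
width: 19.8
grasp_force: 0.0
[ 0.44029464  0.69417681 -0.73436522  1.73152856  0.55980388  0.93797802
  1.31367094] [[-9.65242850e-01 -2.61353617e-01 -7.25645331e-04]
 [-2.61353977e-01  9.65242919e-01  4.54227240e-04]
 [ 5.81710085e-04  6.28089888e-04 -9.99999634e-01]]
```

```bash
python3 -m crank '{"linear":[[0.025,-0.012,0],[0,0,0.016],[0,0,0.01],[0,0,0.01],[0,0,0.01]],"rotation":[[0,0,0],[0,0,0],[0,0,0],[0,0,0],[0,0,0]],"hand":[197,197,197,197,197]}'
python3 -m crank '{"linear":[[0,0,0.01],[0,0,0.01],[0,0,0.01],[0,0,0.01],[0,0,0.008]],"rotation":[[0,0,0],[0,0,0],[0,0,0],[0,0,0],[0,0,0]],"hand":[197,197,197,197,197]}'
```

```text
clock: 2.07
eef_pos: [542.3, -73.6, 192.1]
ee_rot: [[-0.966, -0.258, -0.0], [-0.258, 0.966, -0.0], [0.0, -0.0, -1.0]]
ft_force: [-0.6, -0.5, 2.6]
width: 20.1
grasp_force: 1.2
clock: 2.48
eef_pos: [541.7, -73.8, 143.4]
ee_rot: [[-0.966, -0.259, -0.001], [-0.259, 0.966, -0.0], [0.001, 0.0, -1.0]]
ft_force: [-1.7, -0.4, 1.2]
width: 20.1
grasp_force: 1.2
```

```bash
python3 -m crank '{"linear":[[0,0,0.006],[0,0,0.006],[0,0,0.004],[0,0,0.002],[0,0,0.002]],"rotation":[[0,0,0],[0,0,0],[0,0,0],[0,0,0],[0,0,0]],"hand":[197,197,197,197,197]}'
python3 -m crank '{"linear":[[0,0,0.001],[0,0,0]],"rotation":[[0,0,0],[0,0,0]],"hand":[197,197]}'
```

```text
clock: 2.9
eef_pos: [542.1, -73.8, 124.6]
ee_rot: [[-0.966, -0.259, 0.0], [-0.259, 0.966, 0.0], [-0.0, 0.0, -1.0]]
ft_force: [-1.2, -0.8, 2.7]
width: 20.0
grasp_force: 1.0
clock: 3.07
eef_pos: [542.2, -73.8, 124.5]
ee_rot: [[-0.966, -0.259, 0.001], [-0.259, 0.966, -0.0], [-0.0, -0.001, -1.0]]
ft_force: [-2.7, -1.1, 6.2]
width: 20.0
grasp_force: 3.2
```

```bash
python3 -m crank '{"linear":[[0,0,0.002],[0,0,0.001],[0,0,0]],"rotation":[[0,0,0],[0,0,0],[0,0,0]],"hand":[197,197,197]}'
python3 -m crank '{"linear":[[0,0,-0.03],[0,0,-0.03],[0.015,0.033,-0.025],[0.01,0.033,0],[0,0,0]],"rotation":[[0,0,0],[0,0,0],[0,0,0],[0,0,0],[0,0,0]],"hand":[197,197,197,197,197]}'
python3 - <<'E'
from plant import *
import cv2, numpy as np
for n in ["wrist","side","scene"]:
    f=grab_frame(n); cv2.imwrite(f"pics/{n}1.png",f["color"][:,:,::-1]); np.savez(f"pics/{n}1.npz",**f)
E
```

```text
clock: 3.32
eef_pos: [542.2, -73.8, 124.3]
ee_rot: [[-0.966, -0.259, 0.002], [-0.259, 0.966, -0.002], [-0.001, -0.003, -1.0]]
ft_force: [-9.8, -1.9, 31.2]
width: 20.3
grasp_force: 15.7
clock: 3.73
eef_pos: [500.5, -11.5, 206.8]
ee_rot: [[-0.964, -0.267, 0.003], [-0.267, 0.964, 0.004], [-0.004, 0.003, -1.0]]
ft_force: [-0.8, 0.3, 0.5]
width: 20.0
grasp_force: 0.0
```

View pics/wrist1.png

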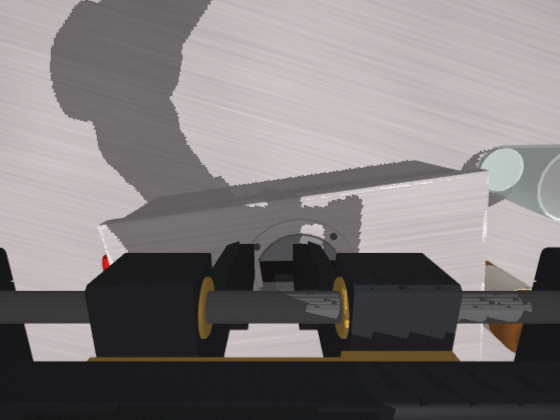

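View pics/side1.png

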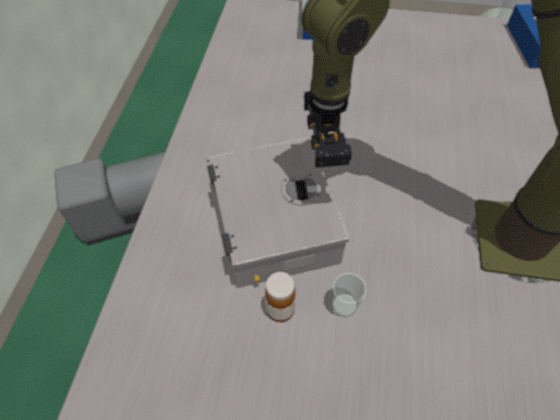

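Cover is down flat (side view: front-left edge at about (345,238), dial at (302,190)). In the wrist view the fingers hide the dial, so I'm moving past it for a close look.

```bash
python3 -m crank '{"linear":[[-0.04,0.008,0],[-0.04,0.008,0],[-0.029,0.007,0],[0,0,0]],"rotation":[[0,0,0],[0,0,0],[0,0,0],[0,0,0]],"hand":[197,197,197,197]}'
python3 - <<'E'
from plant import *
import cv2, numpy as np
for n in ["wrist","scene"]:
    f=grab_frame(n); cv2.imwrite(f"pics/{n}2.png",f["color"][:,:,::-1]); np.savez(f"pics/{n}2.npz",**f)
E
```

```text
clock: 4.22
eef_pos: [607.1, 35.5, 204.0]
ee_rot: [[-0.966, -0.258, 0.006], [-0.258, 0.966, 0.005], [-0.007, 0.003, -1.0]]
ft_force: [-0.3, 0.8, 0.4]
width: 20.1
grasp_force: 0.0
```

View pics/wrist2.png

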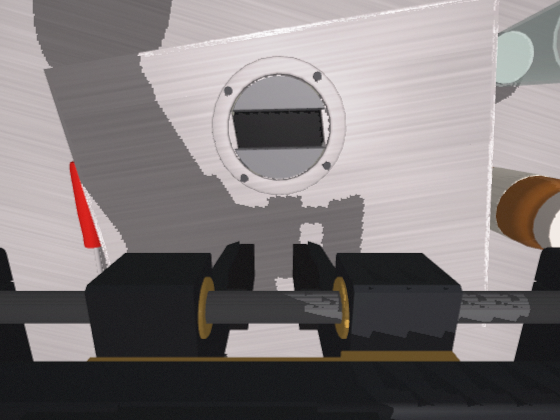

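The wrist view shows the dial centred at about (279.5,127), with slot edges running (235,111)→(322,109) and (237,150)→(326,147).

```bash
python3 - <<'E'
from fit import *
from plant import *
f=dict(np.load("pics/wrist2.npz")); s=state()
def back(u,v,z):
    R=f["R"];C=-R.T@np.ravel(f["t"]);d=R.T@np.linalg.solve(f["camera_matrix"],[u,v,1]);return C+d*(z-C[2])/d[2]
for q in[(279.5,127),(279,125.5)]: print(back(*q,130))
for a,b in(((235,111),(322,109)),((237,150),(326,147))):
    d=back(*b,130)-back(*a,130);print(np.degrees(np.arctan2(d[1],d[0])))
a,b=back(145,53,124),back(490,1,124);d=b-a;print("edge ang",np.degrees(np.arctan2(d[1],d[0])))
R=np.array(s["ee_rot"]);print("tool y ang",np.degrees(np.arctan2(R[1,1],R[0,1])),"tool delta",R.T@(back(279.5,127,130)-s["eef_pos"]))
side=dict(np.load("pics/side1.npz"));print(proj(side,back(279.5,127,130)),"vs 302 190")
E
```

```text
[540.62589434  23.39723298 130.        ]
[539.73448208  22.78822442 130.        ]
106.25256142819806
106.87391659566198
edge ang 112.71076982885064
tool y ang 104.92996737629792 tool delta [61.49656225  7.67199991 73.2879208 ]
[301.48510102 187.86405914] vs 302 190
```

```bash
python3 -m crank '{"linear":[[0.031,0.004,0],[0.0305,0.004,0],[0,0,0.03],[0,0,0.03],[0,0,0]],"rotation":[[0,0,0],[0,0,0],[0,0,-1.5],[0,0,0],[0,0,0]],"hand":[197,197,197,197,197]}'
python3 -m crank '{"linear":[[0,0,0.005],[0,0,0.005],[0,0,0.005],[0,0,0]],"rotation":[[0,0,0],[0,0,0],[0,0,0],[0,0,0]],"hand":[197,197,197,197]}'
```

```text
clock: 4.73
eef_pos: [535.5, 20.6, 140.3]
ee_rot: [[-0.959, -0.282, -0.01], [-0.282, 0.959, -0.004], [0.01, -0.001, -1.0]]
ft_force: [0.3, 1.4, -0.3]
width: 20.4
grasp_force: 0.0
clock: 5.07
eef_pos: [540.2, 24.0, 129.4]
ee_rot: [[-0.959, -0.284, 0.0], [-0.284, 0.959, -0.0], [-0.0, -0.0, -1.0]]
ft_force: [-0.1, 0.5, 0.3]
width: 19.8
grasp_force: 0.0
```

```bash
python3 -m crank '{"linear":[[0,0,0.003],[0,0,0.003],[0,0,0.003],[0,0,0.001],[0,0,0]],"rotation":[[0,0,0],[0,0,0],[0,0,0],[0,0,0],[0,0,0]],"hand":[197,197,197,197,197]}'
```

```text
clock: 5.48
eef_pos: [539.9, 24.2, 119.1]
ee_rot: [[-0.959, -0.284, -0.0], [-0.284, 0.959, -0.0], [0.0, 0.0, -1.0]]
ft_force: [1.2, -0.2, -0.2]
width: 20.0
grasp_force: 0.0
```

```bash
python3 -m crank '{"linear":[[0,0,0],[0,0,0],[0,0,0],[0,0,0],[0,0,0]],"rotation":[[0,0,5],[0,0,5],[0,0,5],[0,0,5],[0,0,5]],"hand":[197,197,197,197,197]}'
python3 -m crank '{"linear":[[0,0,0],[0,0,0],[0,0,0],[0,0,0],[0,0,0]],"rotation":[[0,0,5],[0,0,5],[0,0,5],[0,0,5],[0,0,5]],"hand":[197,197,197,197,197]}'; python3 -c "from plant import *;s=state();print(s['wrist_torque'],s['joints'])"
```

```text
clock: 5.9
eef_pos: [542.6, 24.1, 119.8]
ee_rot: [[-0.988, 0.152, 0.005], [0.152, 0.988, 0.001], [-0.005, 0.002, -1.0]]
ft_force: [4.1, -1.0, -2.9]
width: 20.0
grasp_force: 2.8
clock: 6.32
eef_pos: [543.2, 23.9, 119.9]
ee_rot: [[-0.831, 0.556, 0.006], [0.556, 0.831, 0.001], [-0.005, 0.004, -1.0]]
ft_force: [6.1, -0.4, -4.7]
width: 20.2
grasp_force: 3.4
[-0.29616175 -1.32978163  0.13743324] [ 0.08371931  0.77681637 -0.35598371  1.91475823  0.50355816  0.53189938
  0.36443872]
```

```bash
python3 -m crank '{"linear":[[0,0,0],[0,0,0],[0,0,0],[0,0,0],[0,0,0]],"rotation":[[0,0,5],[0,0,5],[0,0,5],[0,0,5],[0,0,5]],"hand":[197,197,197,197,197]}'
python3 -m crank '{"linear":[[0,0,0],[0,0,0],[0,0,0],[0,0,0],[0,0,0]],"rotation":[[0,0,4],[0,0,4],[0,0,3],[0,0,3],[0,0,0]],"hand":[197,197,197,197,197]}'; python3 - <<'E'
from plant import *
import numpy as np
s=state();R=s['ee_rot'];print(s['wrist_torque'],s['joints'][6],np.degrees(np.arctan2(R[1][1],R[0][1])))
E
```

```text
clock: 6.73
eef_pos: [543.7, 23.5, 119.9]
ee_rot: [[-0.518, 0.855, 0.007], [0.855, 0.518, 0.0], [-0.004, 0.006, -1.0]]
ft_force: [6.0, -2.5, -4.6]
width: 19.7
grasp_force: 3.9
clock: 7.15
eef_pos: [543.6, 23.1, 120.0]
ee_rot: [[-0.298, 0.955, 0.007], [0.955, 0.298, -0.001], [-0.003, 0.006, -1.0]]
ft_force: [4.4, -3.6, -0.6]
width: 19.8
grasp_force: 2.5
[-0.62248705 -1.12949393  0.00921019] -0.08855005762514646 17.326863012545246
```

```bash
python3 -m crank '{"linear":[[0,0,0],[0,0,0],[0,0,0],[0,0,0]],"rotation":[[0,0,2],[0,0,2],[0,0,2],[0,0,0]],"hand":[197,197,197,197]}'; cat > st.py <<'E'
from plant import *
import numpy as np
s=state();R=s['ee_rot'];print(s['wrist_torque'],s['ft_force'],np.degrees(np.arctan2(R[1][1],R[0][1])))
E
python3 st.py
```

```text
clock: 7.48
eef_pos: [543.5, 22.9, 120.1]
ee_rot: [[-0.206, 0.979, 0.007], [0.979, 0.206, -0.002], [-0.004, 0.007, -1.0]]
ft_force: [6.1, -4.5, -2.8]
width: 20.5
grasp_force: 37.4
[-1.03657258 -1.27561092  2.01094986] [ 6.10909915 -4.45629751 -2.75617429] 11.863104461521322
```

The torque rose to 2 N·m, well above the 0.12 running torque, so it's at the stop. Relieving a few degrees and withdrawing.

```bash
python3 -m crank '{"linear":[[0,0,0],[0,0,0],[0,0,0]],"rotation":[[0,0,-4],[0,0,-3],[0,0,0]],"hand":[197,197,197]}'; python3 st.py
python3 -m crank '{"linear":[[0,0,-0.005],[0,0,-0.005],[0,0,-0.01],[0,0,-0.03],[0,0,-0.04]],"rotation":[[0,0,0],[0,0,0],[0,0,0],[0,0,0],[0,0,0]],"hand":[197,197,197,197,197]}'
python3 -m crank '{"linear":[[-0.04,0,0],[-0.03,0,0],[0,0,0],[0,0,0]],"rotation":[[0,0,0],[0,0,0],[0,0,0],[0,0,0]],"hand":[197,197,197,197]}'
python3 - <<'E'
from plant import *
import cv2, numpy as np
f=grab_frame("wrist"); cv2.imwrite("pics/wrist3.png",f["color"][:,:,::-1]); np.savez("pics/wrist3.npz",**f)
f=grab_frame("side"); cv2.imwrite("pics/side3.png",f["color"][:,:,::-1])
E
```

```text
clock: 7.73
eef_pos: [542.4, 23.3, 120.0]
ee_rot: [[-0.318, 0.948, 0.005], [0.948, 0.318, -0.0], [-0.002, 0.004, -1.0]]
ft_force: [4.0, -3.9, -0.0]
width: 20.1
grasp_force: 2.5
[-0.73237763 -0.88068263  0.0966319 ] [ 4.00315662 -3.85553332 -0.01029712] 18.538532063056778
clock: 8.15
eef_pos: [537.2, 25.0, 208.7]
ee_rot: [[-0.318, 0.948, -0.007], [0.948, 0.318, 0.001], [0.003, -0.007, -1.0]]
ft_force: [0.5, 0.2, -0.3]
width: 19.7
grasp_force: 0.0
clock: 8.48
eef_pos: [561.9, -43.6, 210.0]
ee_rot: [[-0.314, 0.95, -0.0], [0.95, 0.314, 0.0], [0.0, -0.0, -1.0]]
ft_force: [-0.1, 1.0, -0.2]
width: 19.8
grasp_force: 0.0
```

View pics/wrist3.png

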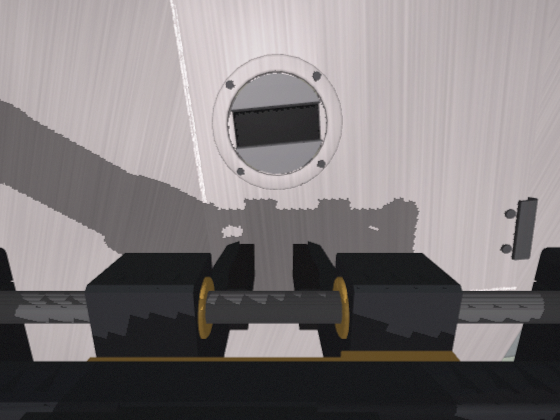

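View pics/side3.png

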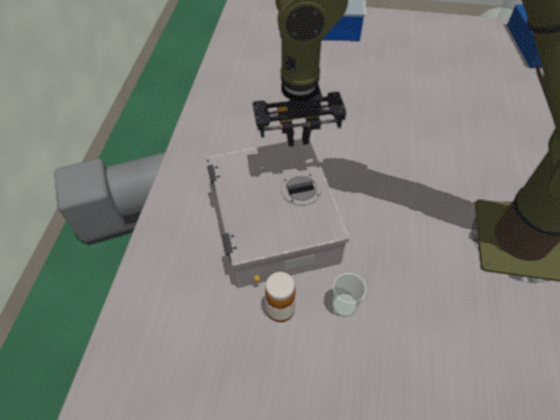

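The wrist view shows the slot edges at (234,111)→(318,103) and (237,148)→(321,140), and the free edge from (172,0) to (205,200). Checking that they're square.

```bash
python3 - <<'E'
import numpy as np
f=dict(np.load("pics/wrist3.npz"))
def back(u,v,z):
    R=f["R"];C=-R.T@np.ravel(f["t"]);d=R.T@np.linalg.solve(f["camera_matrix"],[u,v,1]);return C+d*(z-C[2])/d[2]
for a,b,z in(((234,111),(318,103),130),((237,148),(321,140),130),((172,0),(205,200),124)):
    d=back(*b,z)-back(*a,z);print(np.degrees(np.arctan2(d[1],d[0])))
E
```

```text
23.459660141025388
23.625279220149107
-65.90819101547078
```

```bash
python3 -c "from plant import *;print(finish_job())"
```

```text
the job is handed in; nothing more can be done
None
```

The cover is shut and the latch is turned clockwise to its stop: the slot measures square to the free edge within 1°. The robot was clear of everything, and the job was handed in at about 8.6 s.

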